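# Seat an accessory post in the bench rail by feel

## Robot

A 7-joint arm with a two-finger parallel gripper is mounted at the origin on the work surface. World frame = base frame: x ahead of the robot, y to its left, z up, the work surface at z = 0. Lengths are in mm, angles in rad, forces in N, time in s.
With the tool pointing down it reaches from about 400 to 875 mm from the base axis. Payload 4.4 kg.
Tool frame: the origin (TCP) lies midway between the tips of the shut fingers; the grasp point (between the pads) lies 19 mm behind it; z points along the fingers, y is the line along which they close (so a half turn about z gives the same grasp; the last joint's range is limited). The gripper opens to 85 mm and grips with 20 to 120 N. Pads are 22 mm wide; open, the fingers measure 114 mm over their backs; the gripper's body (76 mm by 85 mm) begins 54 mm behind the grasp point. The pads swing forward as they close: fully open they stand 13 mm farther back than shut.
Start: joints at [-1.314, 0.628, 0.038, 1.517, -0.027, 0.996, -0.02], TCP at [206.171, 616.45, 231.313] pointing down, gripper open.
Joint ranges: [-3.06, 3.06], [-0.37, 2.12], [-1.25, 1.32], [0.18, 2.47], [-1.1, 4.24], [0.23, 1.98], [-2.94, 2.94]. Speed limits (rad/s): [2.57, 2.57, 3.14, 3.14, 3.14, 3.14, 3.14].

## Interface

Orientations are given as [roll, pitch, yaw] about the fixed x, y, z axes, in that order (R = Rz(yaw) Ry(pitch) Rx(roll)).
In Python, from cell import telemetry, eyes, ctrl, finder gives the robot as it stands.
- The arm moves only by the tool move_arm, never from a script. Its argument "steps" is a list of rows, each a list of 7 numbers: the turn, a rotation vector about the world's x, y, z in degrees, then the shift along the world's x, y, z in m, then the finger opening in m, from 0 to 0.0854. A call has 1 to 5 rows; each row shifts and turns the commanded pose from where the row before left it; what a row does not reach is not made up. A row lasts 1/10 s, in which the tool goes at most 50 mm and 8.59 degrees, less where a joint would pass 70% of its speed; a pose out of reach is approached as far as the arm can. A call with a gripper value outside its range is refused whole. The fingers move at their own pace and stop on an object; the grip force is fixed at half the most. Time passes only in rows, so rows that do not move let the fingers close. It gives the time, the measured TCP pose, the force, the opening and the grip force at its end, in the units of the state.
- telemetry.read_state(): the state, without advancing time (a new reading comes with each control period).
- eyes.get_image(name): name is "scene" or "top" or "wrist"; returns (picture, depth): 384x512x3 uint8, blue, green, red; 384x512 float32, mm along the optical axis (not along the pixel's ray), 0 where there is no reading.
- eyes.calibration(name): a dict with "fx", "fy", "cx", "cy" (pixels), "position" and "attitude" of the camera in the world. Camera axes: x right, y down, z forward; pixel columns grow to the right and rows downward; lengths in mm; the calibration is good to about 2 mm. A picture is of the moment at which its call begins: read the wrist's pose just before it. calibration takes no time and is no camera call; for the wrist camera it gives the pose at the moment of the call.
- ctrl.finish_job(): hands the job in; it is judged then, once.
Trained networks look in the newest picture that a camera, given by its name, has taken for a name from the list of things; names that differ only in an ending like _2 or _b are one class to them, and where a whole thing is asked for, a point or a joint stands for the part that bears it (a point fixed in the world has none). Each returns a list of dicts, best first, with "confidence" (0 to 1); they miss things now and then, are a little off and sometimes report something else, mostly with a low value. They report only what shows in the picture. A call takes as long as a camera call. They do not tell look-alikes from the thing itself.
- finder.boxes_of(camera, name): "location" ([x, y, z] in mm, in the coordinates of the camera as it stood for that picture, good to about 4 mm: the middle of the surface that is visible of it).
- finder.cut_out(camera, name): "mask" (384x512 bool, what is visible of it).
- finder.pinpoint(camera, name): "location" ([x, y, z] in mm, in the coordinates of the camera as it stood for that picture, good to about 4 mm: a listed point, or the origin of a listed thing).
The state is a dict: "clock": time; "qpos": joint angles; "qd": joint speeds; "tau": joint torques, N m; "eef_pos": TCP position; "tool_rot": TCP orientation; "force": force on the tool from outside, world axes, zero at the start; "torque": the same for the moment, N m; "width": finger opening in mm; "gripper_force": force on a finger pad.
Only numpy, scipy, OpenCV 4.12 (cv2) and the standard library are available. Lean on these libraries where they do the work, as an engineer would, in place of code of your own. Each camera call takes 0.05 s, during which the arm holds its last target. There are 200 camera calls.

## Task

Take the steel post from the sloping wooden rest, stand it upright on its foot on the rubber mat and let go, so that you can take a fresh hold of it from above. Then set its foot down on the steel face of the bench rail and slide it along the middle of the rail until it drops into the one unmarked blind socket; press it home until its collar sits flat on the rail, and let go with the post upright. Leave the tools, the watches and the dish around it where they are.

Things in the scene. Friction and masses are not known exactly. Their poses are not given: they have to be found in the camera images.
- post_center (a point): the post's middle, half-way up its 120 mm length; about 0.4 kg. Foot to head: round steel spigot 24 mm across, 20 long, its last 4 mm bevelled to a flat 18 mm end; dark collar 36 across, 12 thick; column 20 across, 52 long; aluminium head 28 x 28, 36 long. z runs from foot to head, x and y are square to the head's flat sides. Centre of mass about 50 mm from the foot; set on its foot it stays up
- post_foot (a point): centre of the flat end of the spigot, 60 mm from the middle; same axes. At the start the post lies on the rest, sloping at 30 degrees, head up and towards the robot (give or take the rest's yaw), its x pointing up off the board, its y level
- post_head (a point): centre of the post's square head, 102 mm from the foot, 18 mm from the top end; same axes. At the start the two sides of the head that face along y are free (nothing within 25 mm), and so is the space under and above it
- rest: wooden tool rest, fixed: a board 150 mm wide sloping at 30 degrees with two lanes of notched cleats, 80 mm apart; the post lies in the lane at y = 0, held under spigot and column, its collar stopped by the lower cleat. It lifts out straight up or square to the board. Origin on the bench, under the lane; x points down the slope, the head is above x = -43 mm
- mat_top (a point): centre of the upper face of a flat dark green rubber mat, 220 (x) x 160 (y) mm, 2 mm thick, fixed on the bench. Its middle is clear for 45 mm all round
- rail_top (a point): centre of the upper face of the fixed bench rail: aluminium channel 86 (x) x 156 (y) mm filled flush with three alike steel plates (70 x 44 mm), face 30 mm above the bench. One plate, which is not told, has the socket: a blind hole 25.5 mm across, 24 deep, with a 1 mm bevel, on the centre line x = 0 with y between -50 and 50 mm. With the spigot home the collar rests on the face, the foot 20 mm below it
- pinvice: pin vice, a slim steel and brass hand tool 14 mm thick and 110 mm long with 24 mm brass collar, lying in the other lane of the rest, 80 mm to the +y side of the post; origin near its lower end
- loupe: black eyeglass loupe, a cup 35 mm across and 30 mm high, near one corner of the mat; origin at the centre of its underside
- watch1: steel wristwatch with black dial, its bracelet closed to a 60 mm loop standing on edge, 75 mm long and 40 mm high, near another corner of the mat; origin under the middle of the loop
- watch2: like the other watch but with a white dial, beyond the far side of the rail; origin under the middle of the loop
- drivers: round aluminium screwdriver stand, 80 mm across, with seven drivers upright, 92 mm high; origin at the centre of its underside
- dish: shallow glass parts dish, 76 mm across, 22 mm high; origin at the centre of its underside
- driver: screwdriver with dark wooden handle, 150 mm long, lying on the near side of the bench; origin under its middle
Mind the look-alikes: they are no part of the job. Leave any blue, purple or red look-alike of the part that bears post_center alone.

How it is judged (in metres and radians):
On the way, in this order (a step that is already met when the one before it is completed fails the run):
1. the post stands upright on its foot on the mat, let go (angle between post_foot's own z axis and vertical below 0.08 rad and height (world z) of post_foot below 0.006 m and x of post_foot in the frame of mat_top between -0.11 and 0.11 m and y of post_foot in the frame of mat_top between -0.08 and 0.08 m and contact force between post and the fingers below 0.1 N and linear speed of post below 0.02 m/s), for 0.2 s.
2. the foot is set down on the face of the rail, the post upright within 0.2 rad (foot within 5 mm of the face for 0.3 s, not yet in the socket) (angle between post_foot's own z axis and vertical below 0.2 rad and x of post_foot in the frame of rail_top between -0.04 and 0.04 m and y of post_foot in the frame of rail_top between -0.078 and 0.078 m and z of post_foot in the frame of rail_top between -0.004 and 0.005 m), for 0.3 s.
At the end, for the whole second after the job is handed in: The post stands in the rail's socket, upright within 0.06 rad, its foot at least 17.5 mm below the face of the rail (collar within 2.5 mm of the face, 20 mm being fully home), at rest (angle between post_foot's own z axis and vertical below 0.06 rad and x of post_foot in the frame of rail_top between -0.04 and 0.04 m and y of post_foot in the frame of rail_top between -0.078 and 0.078 m and z of post_foot in the frame of rail_top between -0.026 and -0.0175 m and linear speed of post below 0.02 m/s); the robot touches nothing.
It fails at once if one of the tools or watches, the loupe or the dish is pushed more than 30 mm from its place (distance of any of pinvice, loupe, watch1, watch2, drivers, dish, driver from where it was at the start of the episode above 0.03 m).
It also fails if it takes over 72 s, if anything falls off the work surface, if the arm or the gripper's body presses on something with over 40 N, if the wrist force passes 120 N, or if a joint passes its speed limit or range.

## Working session

There is one attempt and no reset: what is moved stays moved. The work goes in short steps, Python scripts to look and compute and a tool call to move; the robot and the scene stay as the last step left them, time stands still between calls to the robot, and variables do not carry over. Pictures are saved under pics/ and viewed, at most 10 in all, crops included, and the job is handed in when it is done.

Besides the shell and the picture viewer there is one more tool, called after "Request:" in YAML: its name, and indented under it one key for each argument. move_arm: Moves the arm, as the interface text tells. Its arguments: {"type":"object","properties":{"steps":{"type":"array"}},"required":["steps"]}

```bash
mkdir -p pics; cat > h.py <<'E'
import numpy as np, cv2
from scipy.spatial.transform import Rotation as R
from cell import telemetry, eyes, ctrl, finder
np.set_printoptions(precision=1,suppress=True)
def rot(a):
    a=np.array(a,float)
    return a if a.shape==(3,3) else (R.from_quat(a).as_matrix() if a.size==4 else R.from_euler('xyz',a).as_matrix())
def w(c,p): return rot(c['attitude'])@np.array(p,float)+np.array(c['position'])
def unproj(c,u,v,d): return w(c,[(u-c['cx'])/c['fx']*d,(v-c['cy'])/c['fy']*d,d])
def find(cam,n,c,k=3): return [(round(r['confidence'],2),w(c,r['location'])) for r in finder.pinpoint(cam,n)[:k]]
def proj(c,p):
    q=rot(c['attitude']).T@(np.array(p)-np.array(c['position'])); return q[0]/q[2]*c['fx']+c['cx'],q[1]/q[2]*c['fy']+c['cy']
E
python3 - <<'E'
from h import *
s=telemetry.read_state(); print(s)
for cam in ['scene','top']:
    c=eyes.calibration(cam); print(cam,c)
    im,d=eyes.get_image(cam); cv2.imwrite(f'pics/{cam}0.png',im); np.save(f'{cam}0.npy',d)
    for n in ['post_center','post_foot','post_head','rest','mat_top','rail_top','pinvice','loupe','watch1','watch2','drivers','dish','driver']:
        for f,p in find(cam,n,c): print(n,f,p,np.array(proj(c,p)))
E
```

```text
{'clock': 0.0, 'qpos': array([-1.3,  0.6,  0. ,  1.5, -0. ,  1. , -0. ]), 'qd': array([-0., -0.,  0., -0., -0., -0.,  0.]), 'tau': array([ -0. , -56.3,   1.2, -19.3,   0. ,   0. ,   0. ]), 'eef_pos': array([206. , 615.8, 230.4]), 'tool_rot': array([-3.1,  0. ,  2.8]), 'force': array([ 0.1, -0.5,  0.7]), 'torque': array([-0., -0., -0.]), 'gripper_force': 0.0, 'width': 85.5049868804482}
scene {'fx': 449.85945657291785, 'fy': 449.85945657291785, 'cx': 254.695506651009, 'cy': 196.06125352510824, 'position': array([1156.7, -103.6, 1011.6]), 'attitude': array([-2.5,  0. ,  1.3])}
post_center 0.89 [270.2 398.   18.7] [339.7 136.4]
post_center 0.86 [641.4 220.1  19. ] [329.1 250.6]
post_center 0.74 [703.6  76.2   0.3] [282.  289.8]
post_foot 0.88 [521.2 240.2  47.3] [321.1 205.5]
post_foot 0.84 [495.9 442.9  17.8] [384.9 188.7]
post_foot 0.84 [207.3 235.6  23.6] [283.3 131.7]
post_head 0.95 [604.2 202.1  19.3] [317.3 240.1]
post_head 0.94 [237.3 376.1  15.9] [329.1 131.2]
post_head 0.93 [432.6 233.1  92.8] [308.8 170.4]
mat_top 0.91 [526.5  39.7   4. ] [248.8 233.3]
rail_top 0.68 [ 534.6 -23
[... 1174 characters left out ...]
.5]
rest 0.66 [472.2 236.5   0.5] [202.5 196.2]
rail_top 0.74 [470.8 235.9   0.5] [202.7 196.6]
rail_top 0.72 [ 538.4 -226.4   27.5] [342.7 172.3]
pinvice 0.67 [514.5 319.6  38.1] [175.2 182.9]
loupe 0.57 [442.   81.1   4.5] [249.5 204.2]
watch1 0.7 [470.8 239.   -1.9] [201.8 196.7]
watch1 0.6 [ 707.5 -329.5   -1.4] [369.2 123. ]
watch1 0.49 [702.   -1.6  -3.1] [272.3 126.7]
watch2 0.7 [470.8 239.   -1.9] [201.8 196.7]
watch2 0.6 [ 707.5 -329.5   -1.4] [369.2 123. ]
watch2 0.49 [702.   -1.6  -3.1] [272.3 126.7]
drivers 0.91 [704.7  77.1  -0.5] [249.  126.2]
dish 0.89 [700.5  -6.   -2.4] [273.7 127.1]
driver 0.6 [ 349.2 -191.9    3.1] [332.8 230.4]
driver 0.5 [702.7  -5.4  -5.4] [273.4 126.7]
```

```bash
python3 - <<'E'
import cv2
im=cv2.imread('pics/scene0.png')[110:350,90:430]; cv2.imwrite('pics/s1.png',cv2.resize(im,None,fx=2.3,fy=2.3,interpolation=2))
E
```

```text
(no output)
```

View pics/s1.png

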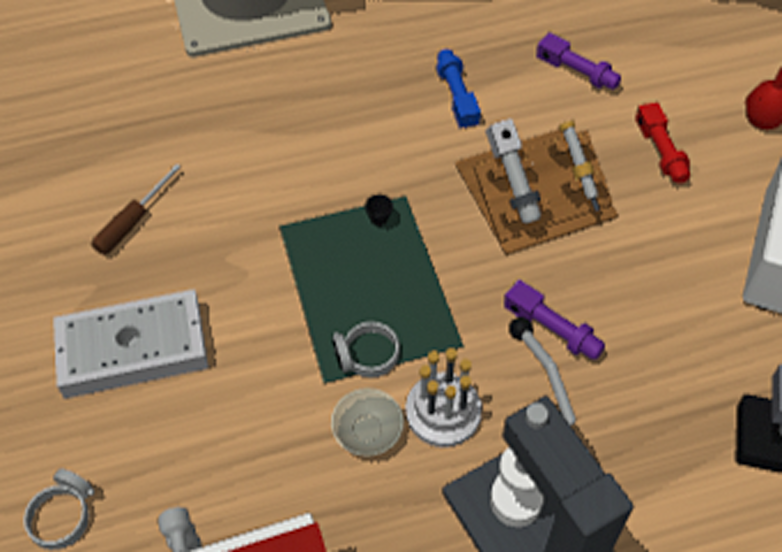

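The steel post on the rest is the only uncoloured one, at full-image (314,184). The blue one at (290,147), the purple ones at (342,136) and (331,249), and the red one at (379,171) are look-alikes. I can see the rail's hole at about (146,256). I'll move above the rest for a close look.

Request:
move_arm:
  steps:
    - [0,0,3,0.01,-0.03,0.02,0.085]
    - [0,0,3,0.015,-0.04,0.02,0.085]
    - [0,0,3,0.015,-0.04,0.02,0.085]
    - [0,0,3,0.015,-0.04,0.02,0.085]
    - [0,0,3,0.015,-0.04,0,0.085]

```text
clock: 1.9
eef_pos: [277.6, 426.3, 314.0]
tool_rot: [3.136, 0.003, 3.083]
force: [1.1, -0.2, 0.2]
width: 85.1
gripper_force: 0.0
```

Request:
move_arm:
  steps:
    - [0,0,3,0.02,-0.04,0.01,0.085]
    - [0,0,3,0.02,-0.04,0.01,0.085]
    - [0,0,3,0.02,-0.04,0,0.085]
    - [0,0,0,0.025,-0.035,0,0.085]
    - [0,0,0,0.025,-0.035,0,0.085]

```text
clock: 2.4
eef_pos: [386.9, 234.8, 331.9]
tool_rot: [3.141, 0.001, -3.045]
force: [0.7, 0.9, 0.3]
width: 85.0
gripper_force: 0.0
```

```bash
python3 - <<'E'
from h import *
s=telemetry.read_state(); print(s['clock'],s['eef_pos'],s['tool_rot'].round(3),s['qpos'].round(2))
c=eyes.calibration('wrist'); print(c)
im,d=eyes.get_image('wrist'); cv2.imwrite('pics/w1.png',im); np.save('w1.npy',d)
for n in ['post_center','post_foot','post_head']:
    for f,p in find('wrist',n,c): print(n,f,p,np.array(proj(c,p)))
E
```

```text
2.4 [386.9 234.8 331.9] [ 3.1  0.  -3. ] [-0.7  0.2  0.1  1.9 -0.   1.   1.1]
{'fx': 278.7625950412037, 'fy': 278.7625950412037, 'cx': 253.57370192374648, 'cy': 191.99635972188608, 'position': array([308.1, 228.6, 474.6]), 'attitude': array([ 2.8, -0. ,  1.7])}
post_center 0.73 [466.6 236.2  69.8] [248.6 208.8]
post_center 0.59 [275.9 401.8  17.7] [367.2  91.2]
post_center 0.57 [436.6 451.8  17.1] [375.  192.6]
post_foot 0.82 [207.4 234.8  17. ] [264.3  29.5]
post_foot 0.7 [513.6 244.1  42.7] [251. 229.]
post_foot 0.68 [328.3 438.4  19.4] [382.9 128.1]
post_head 0.91 [310.8 232.2  16.6] [255.6 103.8]
post_head 0.89 [430.7 234.3  92.3] [249.3 191.2]
post_head 0.86 [392.1 455.   19.4] [383.6 168. ]
```

View pics/w1.png

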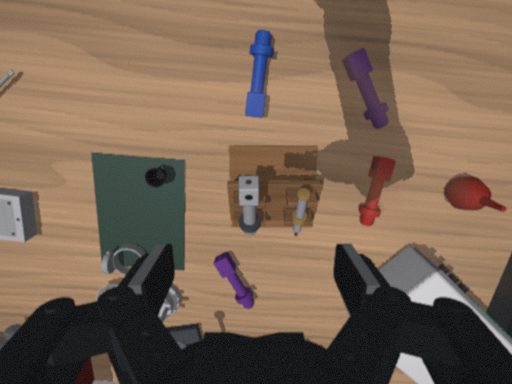

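Request:
move_arm:
  steps:
    - [0.45,-5,0,0.002,-0.001,-0.027,0.06]
    - [0.45,-5,0,0.002,-0.001,-0.035,0.06]
    - [0.45,-5,0,0.002,-0.001,-0.035,0.06]
    - [0.45,-5,0,0.002,-0.001,-0.035,0.06]
    - [0.45,-5,0,0.002,0,-0.035,0.06]

```text
clock: 3.1
eef_pos: [400.5, 222.8, 205.2]
tool_rot: [-3.102, 0.352, -3.047]
force: [1.4, -1.0, -0.1]
width: 60.0
gripper_force: 0.0
```

```bash
python3 - <<'E'
from h import *
s=telemetry.read_state(); print(s['clock'],s['eef_pos'],s['tool_rot'].round(3),s['qpos'].round(2)); print(rot(s['tool_rot']).round(3))
c=eyes.calibration('wrist')
im,d=eyes.get_image('wrist'); cv2.imwrite('pics/w2.png',im); np.save('w2.npy',d)
for n in ['post_center','post_foot','post_head']:
    for f,p in find('wrist',n,c): print(n,f,p,np.array(proj(c,p)))
E
```

```text
3.1 [400.5 222.8 205.2] [-3.1  0.4 -3. ] [-0.9  0.3  0.2  2.3  0.7  0.3  0.3]
[[-0.9 -0.1  0.3]
 [-0.1  1.  -0. ]
 [-0.3 -0.  -0.9]]
post_center 0.96 [435.6 451.3  15.4] [444.9 159.9]
post_center 0.8 [636.2 223.4  15.9] [245.8 252.7]
post_center 0.61 [468.1 234.3  73.6] [262.3 195.6]
post_foot 0.98 [323.  437.6  22.6] [495.1  59.7]
post_foot 0.86 [689.1 253.9  17.7] [261.3 274.6]
post_foot 0.79 [514.2 241.4  39.9] [264.5 207.3]
post_head 0.9 [427.  237.3  93.5] [269.5 175.5]
post_head 0.83 [608.3 202.2  10.5] [233.8 237.5]
post_head 0.71 [310.3 232.   14.8] [277.8  21.1]
```

View pics/w2.png

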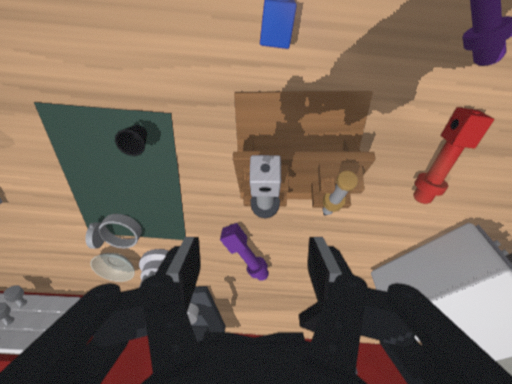

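Request:
move_arm:
  steps:
    - [0.7,5.1,0,0.008,0.005,-0.01,0.06]
    - [0.7,5.1,0,0.009,0.006,-0.01,0.06]
    - [0,0,0,0,0,-0.02,0.06]
    - [0,0,0,0,0,0,0.06]

```text
clock: 3.7
eef_pos: [420.9, 230.8, 167.6]
tool_rot: [-3.141, 0.189, -3.067]
force: [0.0, -0.5, 0.8]
width: 60.2
gripper_force: 0.0
```

```bash
cat > g.py <<'E'
from h import *
s=telemetry.read_state(); p=s['eef_pos']; M=rot(s['tool_rot'])
print(s['clock'],p,s['qpos'].round(2)); print(M.round(3))
c=eyes.calibration('wrist')
im,d=eyes.get_image('wrist'); cv2.imwrite('pics/w3.png',im); np.save('w3.npy',d)
for n in ['post_center','post_foot','post_head']:
    for f,q in find('wrist',n,c): print(n,f,q,np.array(proj(c,q)))
E
python3 g.py
```

```text
3.7 [420.9 230.8 167.6] [-0.6  0.4 -0.1  2.2  0.4  0.4  0.6]
[[-1.  -0.1  0.2]
 [-0.1  1.   0. ]
 [-0.2 -0.  -1. ]]
post_center 0.74 [437.2 454.1  15.6] [452.4 180.3]
post_center 0.73 [467.7 238.9  69.1] [257.2 218.2]
post_center 0.63 [637.2 225.6  13.9] [238.  294.2]
post_foot 0.97 [327.3 438.3  20.9] [489.7  72.5]
post_foot 0.97 [492.6 450.2  15.5] [430.1 221.2]
post_foot 0.82 [688.7 255.1  17.6] [255.8 321. ]
post_head 0.97 [605.4 204.7  10. ] [224.2 275.1]
post_head 0.93 [391.  454.1  15. ] [470.6 139.9]
post_head 0.9 [431.  234.5  93.9] [255.8 197.8]
```

Request:
move_arm:
  steps:
    - [0,0,0,0.003,0.003,-0.025,0.06]
    - [0,0,0,0.004,0.001,-0.025,0.06]
    - [0,0,0,0.003,0.0,-0.025,0.06]
    - [0,0,0,0.003,0,-0.02,0.06]
    - [0,0,0,0,0,0,0.06]

```text
clock: 4.4
eef_pos: [430.6, 234.4, 86.6]
tool_rot: [-3.132, 0.19, -3.058]
force: [-0.8, -1.0, -0.1]
width: 60.2
gripper_force: 0.0
```

Request:
move_arm:
  steps:
    - [0,0,0,0,0,0,0.02]
    - [0,0,0,0,0,0,0.015]
    - [0,0,0,0,0,0,0.015]
    - [0,0,0,0,0,0,0.015]
    - [0,0,0,0,0,0,0.015]

```text
clock: 4.9
eef_pos: [431.6, 233.7, 88.4]
tool_rot: [-3.133, 0.192, -3.062]
force: [-2.9, -1.8, 5.5]
width: 26.9
gripper_force: 60.7
```

Request:
move_arm:
  steps:
    - [0,0,0,0,0,0,0.06]
    - [0,0,0,0,0,0,0.06]
    - [0,0,0,0.001,0.001,-0.006,0.06]
    - [0,0,0,0.001,0,-0.007,0.06]
    - [0,0,0,0,0,0,0.06]

```text
clock: 5.4
eef_pos: [433.3, 234.6, 73.8]
tool_rot: [-3.133, 0.19, -3.062]
force: [-0.2, -0.1, 0.3]
width: 60.1
gripper_force: 0.0
```

```bash
python3 -c "
from cell import telemetry as t;s=t.read_state();print(s['eef_pos'],s['qpos'].round(3),s['force'])"
```

```text
[433.29233548 234.56428545  73.76525635] [-0.512  0.639 -0.169  2.234  1.068  0.238 -0.029] [-0.16721582 -0.13594057  0.30766051]
```

Deep enough now, so I'll close and lift square to the board, which is up.

Request:
move_arm:
  steps:
    - [0,0,0,0,0,0,0.02]
    - [0,0,0,0,0,0,0.015]
    - [0,0,0,0,0,0,0.015]
    - [0,0,0,0,0,0,0.015]
    - [0,0,0,0,0,0,0.015]

```text
clock: 5.9
eef_pos: [433.5, 233.9, 74.5]
tool_rot: [-3.132, 0.191, -3.062]
force: [-1.5, -3.1, 6.8]
width: 27.3
gripper_force: 59.2
```

Request:
move_arm:
  steps:
    - [0,0,0,0,0,0.01,0.015]
    - [0,0,0,0,0,0.02,0.015]
    - [0,0,0,0,0,0.03,0.015]
    - [0,0,0,0,0,0.04,0.015]
    - [0,0,0,0,0,0.04,0.015]

```text
clock: 6.4
eef_pos: [432.3, 234.6, 214.8]
tool_rot: [-3.133, 0.188, -3.062]
force: [1.8, -0.4, -3.2]
width: 26.9
gripper_force: 59.9
```

```bash
python3 - <<'E'
from h import *
s=telemetry.read_state(); print(s)
for cam in ['scene','top']:
    c=eyes.calibration(cam)
    im,d=eyes.get_image(cam); cv2.imwrite(f'pics/{cam}1.png',im)
    for n in ['post_foot','post_head']:
        for f,p in find(cam,n,c,6):
            if p[2]>60: print(n,f,p,np.array(proj(c,p)))
im=cv2.imread('pics/scene1.png')[80:320,90:430]; cv2.imwrite('pics/s2.png',cv2.resize(im,None,fx=2.3,fy=2.3,interpolation=2))
# rail, hole, mat geometry from first top image
for cam in ['top','scene']:
    c=eyes.calibration(cam); im=cv2.imread(f'pics/{cam}0.png'); d=np.load(f'{cam}0.npy')
    v,u=np.mgrid[:384,:512]; K=np.stack([(u-c['cx'])/c['fx']*d,(v-c['cy'])/c['fy']*d,d],-1)
    P=K@rot(c['attitude']).T+c['position']
    near=(abs(P[...,0]-536)<110)&(abs(P[...,1]+230)<130)
    m=near&(P[...,2]>24)&(P[...,2]<38)
    q=P[m]; r=cv2.minAreaRect(q[:,:2].astype(np.float32)); print(cam,'rail',r,np.median(q[:,2]))
    hull=cv2.convexHull(np.argwhere(m)[:,::-1].astype(np.int32)); mm=np.zeros(d.shape,np.uint8); cv2.fillConvexPoly(mm,hull,1)
    h=(mm>0)&(P[...,2]<22)&(cv2.erode(mm,np.ones((5,5)))>0); print('hole px',h.sum(),P[h].mean(0) if h.any() else None, np.argwhere(h).mean(0))
    b,g,rr=[im[...,i].astype(int) for i in range(3)]
    m=(g>rr+8)&(g>b)&(abs(P[...,2]-2)<12)&(abs(P[...,0]-526)<140)&(abs(P[...,1]-40)<140); q=P[m]
    print('mat',m.sum(),cv2.minAreaRect(q[:,:2].astype(np.float32)))
E
```

```text
{'clock': 6.4, 'qpos': array([-0.2,  0.4, -0.6,  2.1,  0.6,  0.6,  0.4]), 'qd': array([ 0.7, -0.6, -0.8, -0.5, -1. ,  1. ,  1.1]), 'tau': array([ -5. , -36.1,  -3.7, -13.5,   1.4,  -1.3,  -1.1]), 'eef_pos': array([432.3, 234.6, 214.8]), 'tool_rot': array([-3.1,  0.2, -3.1]), 'force': array([ 1.8, -0.4, -3.2]), 'torque': array([-0. ,  0.2, -0. ]), 'gripper_force': 59.860809445381165, 'width': 26.878127787865488}
post_foot 0.98 [517.2 238.9 183.7] [325.9 170.9]
post_head 0.86 [432.5 233.5 234.2] [313.7 132.4]
post_foot 0.5 [514.3 246.6 182. ] [191.3 177.3]
post_head 0.48 [433.2 238.  233.4] [192.  204.5]
top rail ((536.8226318359375, -229.2313232421875), (156.4322509765625, 86.56748962402344), 88.12954711914062) 28.774850466492353
hole px 43 [ 538.6 -235.1    6.9] [173.  343.9]
mat 2795 ((525.0618286132812, 40.73094940185547), (217.14404296875, 156.4269561767578), 0.6672580242156982)
scene rail ((538.3438720703125, -231.10772705078125), (156.50384521484375, 90.09877014160156), 88.09806823730469) 31.156138703463284
hole px 50 [ 528.7 -232.3   11.4] [257.  145.7]
mat 3724 ((525.8716430664062, 41.75111770629883), (219.87738037109375, 160.1519775390625), 0.4714321792125702)
```

View pics/s2.png

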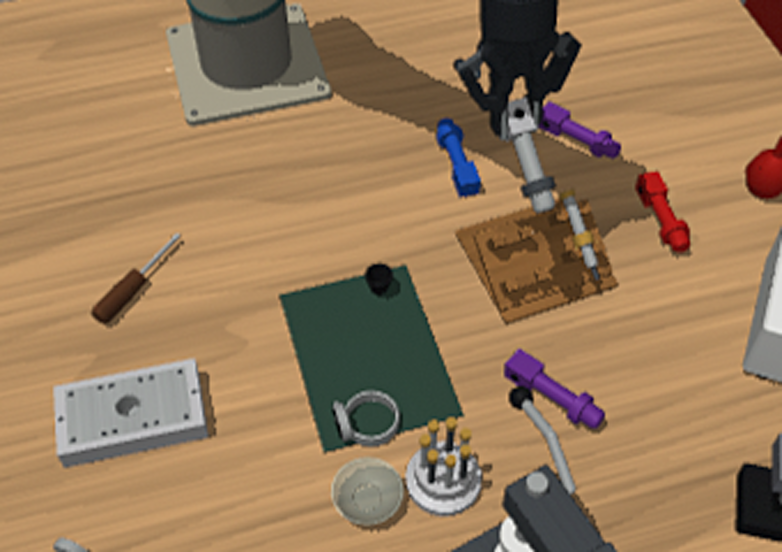

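Request:
move_arm:
  steps:
    - [-0.6,7.5,0,0.01,-0.024,0,0.015]
    - [-0.6,7.5,0,0.01,-0.024,0,0.015]
    - [-0.6,7.5,0,0.01,-0.024,0,0.015]
    - [-0.6,7.5,0,0.01,-0.024,0,0.015]
    - [0,0,0,0,0,0,0.015]

```text
clock: 7.2
eef_pos: [477.4, 132.9, 208.7]
tool_rot: [-3.128, -0.341, -3.074]
force: [0.0, -0.1, -4.4]
width: 27.3
gripper_force: 60.3
```

Request:
move_arm:
  steps:
    - [-0.6,7.5,0,0.01,-0.024,0,0.015]
    - [-0.6,7.5,0,0.01,-0.024,0,0.015]
    - [-0.6,7.5,0,0.01,-0.024,0,0.015]
    - [-0.6,7.5,0,0.01,-0.024,0,0.015]
    - [0,0,0,0,0,0,0.015]

```text
clock: 7.7
eef_pos: [514.2, 38.4, 204.5]
tool_rot: [-3.121, -0.87, -3.077]
force: [-0.1, -0.0, -5.0]
width: 27.1
gripper_force: 60.6
```

```bash
cat > v.py <<'E'
from h import *
s=telemetry.read_state(); print(s['clock'],s['eef_pos'],s['qpos'].round(2),s['force']); print(rot(s['tool_rot']).round(3).tolist())
import sys
xy=s['eef_pos'][:2]
for cam in ['scene','top']:
    c=eyes.calibration(cam)
    im,d=eyes.get_image(cam); cv2.imwrite(f'pics/{cam}_{s["clock"]:.1f}.png',im)
    for n in ['post_foot','post_center','post_head']:
        for f,p in find(cam,n,c,8):
            if np.hypot(*(p[:2]-xy))<70: print(cam,n,f,p,np.array(proj(c,p)))
E
python3 v.py
```

```text
7.7 [514.2  38.4 204.5] [ 0.1  1.1 -0.6  1.2  0.3  1.9  1.2] [-0.1 -0.  -5. ]
[[-0.643, -0.08, -0.761], [-0.042, 0.997, -0.07], [0.765, -0.013, -0.644]]
scene post_foot 0.46 [525.5  39.  114.7] [247.4 208.7]
scene post_center 0.67 [524.4  44.  169.5] [248.7 194.3]
top post_foot 0.52 [523.3  46.9 122.1] [260.1 175.2]
top post_center 0.53 [524.3  46.4 179.7] [260.8 172.4]
top post_head 0.67 [522.8  44.4 219.2] [261.8 171.1]
```

Request:
move_arm:
  steps:
    - [0,0,0,0,0,-0.025,0.015]
    - [0,0,0,0,0,-0.035,0.015]
    - [0,0,0,0,0,-0.03,0.015]
    - [0,0,0,0,0,-0.014,0.015]
    - [0,0,0,0,0,0,0.015]

```text
clock: 8.6
eef_pos: [512.6, 42.5, 109.4]
tool_rot: [-3.132, -0.862, -3.062]
force: [0.2, -0.5, -2.2]
width: 27.3
gripper_force: 60.7
```

```bash
python3 v.py; python3 - <<'E'
import cv2,glob
f=sorted(glob.glob('pics/scene_8*.png'))[-1]; im=cv2.imread(f)[120:300,160:360]; cv2.imwrite('pics/s3.png',cv2.resize(im,None,fx=3,fy=3,interpolation=2))
E
```

```text
8.6 [512.6  42.5 109.4] [ 0.1  1.2 -0.6  1.2  0.3  1.8  1.2] [ 0.2 -0.5 -2.2]
[[-0.649, -0.087, -0.756], [-0.052, 0.996, -0.07], [0.759, -0.006, -0.651]]
scene post_foot 0.39 [524.9  45.1  21.4] [250.5 228.8]
scene post_center 0.42 [520.7  45.5  78.7] [249.8 215. ]
top post_foot 0.41 [523.6  43.3  17.8] [260.4 178.9]
top post_center 0.62 [525.2  43.   79.8] [261.  176.2]
top post_head 0.55 [523.5  45.6 120.7] [260.5 175.1]
```

View pics/s3.png

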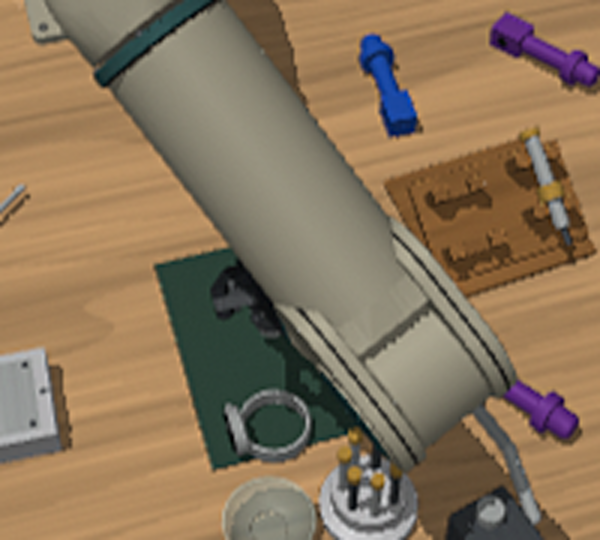

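Request:
move_arm:
  steps:
    - [0,0,0,0,0,-0.007,0.015]
    - [0,0,0,0,0,-0.006,0.015]
    - [0,0,0,0,0,-0.002,0.015]
    - [0,0,0,0,0,0,0.015]

```text
clock: 9.4
eef_pos: [513.1, 42.6, 94.5]
tool_rot: [-3.132, -0.861, -3.062]
force: [-0.5, 0.1, -2.6]
width: 27.2
gripper_force: 60.7
```

Request:
move_arm:
  steps:
    - [0,0,0,0,0,-0.001,0.015]
    - [0,0,0,0,0,-0.001,0.015]
    - [0,0,0,0,0,0,0.015]

```text
clock: 9.7
eef_pos: [513.5, 42.7, 93.3]
tool_rot: [-3.132, -0.86, -3.062]
force: [-0.2, -0.6, -3.6]
width: 27.3
gripper_force: 60.9
```

Request:
move_arm:
  steps:
    - [0,0,0,0,0,-0.001,0.015]
    - [0,0,0,0,0,-0.001,0.015]
    - [0,0,0,0,0,0,0.015]

```text
clock: 10.0
eef_pos: [513.5, 42.7, 93.2]
tool_rot: [-3.133, -0.861, -3.062]
force: [0.0, -0.6, 6.1]
width: 26.9
gripper_force: 61.7
```

Request:
move_arm:
  steps:
    - [0,0,0,0,0,-0.001,0.015]
    - [0,0,0,0,0,0,0.015]

```text
clock: 10.2
eef_pos: [513.5, 42.7, 93.1]
tool_rot: [-3.133, -0.861, -3.062]
force: [0.6, -0.4, 9.6]
width: 27.3
gripper_force: 62.0
```

Request:
move_arm:
  steps:
    - [0,0,0,0,0,-0.001,0.015]
    - [0,0,0,0,0,0,0.015]

```text
clock: 10.4
eef_pos: [513.5, 42.7, 93.1]
tool_rot: [-3.133, -0.862, -3.062]
force: [1.5, -0.1, 13.4]
width: 27.3
gripper_force: 62.4
```

Request:
move_arm:
  steps:
    - [0,0,0,0,0,0.002,0.015]
    - [0,0,0,0,0,0,0.03]
    - [0,0,0,0,0,0,0.04]
    - [0,0,0,0,0,0,0.05]
    - [0,0,0,0,0,0,0.06]

```text
clock: 10.9
eef_pos: [513.3, 42.7, 90.9]
tool_rot: [-3.132, -0.86, -3.062]
force: [-0.3, -0.2, 0.1]
width: 59.8
gripper_force: 0.0
```

Request:
move_arm:
  steps:
    - [0,0,0,0,0,0,0.06]
    - [0,0,0,0,0,0,0.06]
    - [0,0,0,0,0,0,0.06]

```text
clock: 11.2
eef_pos: [513.4, 42.7, 91.1]
tool_rot: [-3.132, -0.86, -3.062]
force: [-0.1, -0.5, -0.2]
width: 60.2
gripper_force: 0.0
```

```bash
python3 v.py
```

```text
11.2 [513.4  42.7  91.1] [ 0.1  1.2 -0.6  1.2  0.3  1.8  1.2] [-0.1 -0.5 -0.2]
[[-0.651, -0.086, -0.755], [-0.052, 0.996, -0.069], [0.758, -0.006, -0.653]]
scene post_foot 0.42 [524.8  40.7   2.9] [249. 233.]
scene post_center 0.54 [523.7  44.2  61. ] [249.7 220. ]
top post_foot 0.55 [521.3  44.4   1. ] [260.  180.2]
top post_center 0.57 [524.7  41.9  59.5] [261.2 177.1]
top post_head 0.63 [523.8  42.6 102.3] [261.4 175.8]
```

Request:
move_arm:
  steps:
    - [0,0,0,0.011,0.001,0.01,0.06]
    - [0,0,0,0.023,0.002,0.02,0.06]
    - [0,0,0,0.023,0.002,0.02,0.06]
    - [0,0,0,0.023,0.002,0.025,0.06]
    - [0,0,0,0.01,0.0,0.04,0.06]

```text
clock: 12.1
eef_pos: [571.4, 45.4, 159.3]
tool_rot: [-3.128, -0.898, -3.066]
force: [-1.0, 0.2, -2.3]
width: 60.3
gripper_force: 0.0
```

Request:
move_arm:
  steps:
    - [0.55,-7,0,-0.01,-0.001,0.03,0.06]
    - [0.55,-7,0,-0.01,-0.001,0.02,0.06]
    - [0.55,-7,0,-0.015,-0.001,0.01,0.06]
    - [0.55,-7,0,-0.015,-0.001,0,0.06]
    - [0.55,-7,0,-0.015,-0.001,0,0.06]

```text
clock: 12.6
eef_pos: [506.6, 40.1, 222.1]
tool_rot: [-3.126, -0.276, -3.068]
force: [-0.1, 0.3, 0.1]
width: 60.3
gripper_force: 0.0
```

Request:
move_arm:
  steps:
    - [0.55,-7,0,-0.015,-0.001,0,0.06]
    - [0.55,-7,0,-0.01,-0.001,0,0.06]
    - [0,0,0,0,0,0,0.06]

```text
clock: 12.9
eef_pos: [473.9, 36.8, 221.1]
tool_rot: [-3.126, -0.044, -3.067]
force: [0.0, -0.0, -0.6]
width: 59.7
gripper_force: 0.0
```

```bash
cat > wl.py <<'E'
from h import *
s=telemetry.read_state(); print(s['clock'],s['eef_pos'],s['tool_rot'].round(3),s['qpos'].round(2)); print(rot(s['tool_rot']).round(3).tolist())
c=eyes.calibration('wrist')
im,d=eyes.get_image('wrist'); cv2.imwrite('pics/wl.png',im); np.save('wl.npy',d)
for n in ['post_foot','post_head']:
    for f,q in find('wrist',n,c): print(n,f,q,np.array(proj(c,q)))
# top face of the head from depth
v,u=np.mgrid[:384,:512]; P=np.stack([(u-c['cx'])/c['fx']*d,(v-c['cy'])/c['fy']*d,d],-1)@rot(c['attitude']).T+c['position']
m=(abs(P[...,0]-524)<40)&(abs(P[...,1]-43)<40)&(abs(P[...,2]-121)<8)
print(m.sum(),P[m].mean(0) if m.any() else 0, cv2.minAreaRect(P[m][:,:2].astype(np.float32)) if m.any() else 0)
E
python3 wl.py
```

```text
12.9 [473.9  36.8 221.1] [-3.1 -0.  -3.1] [-0.   0.4 -0.2  2.   0.1  0.8  1.4]
[[-0.996, -0.075, -0.042], [-0.075, 0.997, -0.019], [0.044, -0.016, -0.999]]
post_foot 0.68 [521.7  45.    5.7] [258.6 207.2]
post_foot 0.48 [613.   21.1  -0.5] [237.4 263.3]
post_foot 0.28 [703.   78.5  -0.2] [270.7 317.7]
post_head 0.85 [309.5 232.6  13.1] [437.4  45.5]
post_head 0.77 [605.2 201.   11.2] [362.8 272. ]
post_head 0.71 [525.2  43.  105. ] [256.4 241. ]
821 [522.6  43.7 121.5] ((524.34033203125, 43.627723693847656), (27.462276458740234, 27.36776351928711), 4.5206427574157715)
```

View pics/wl.png

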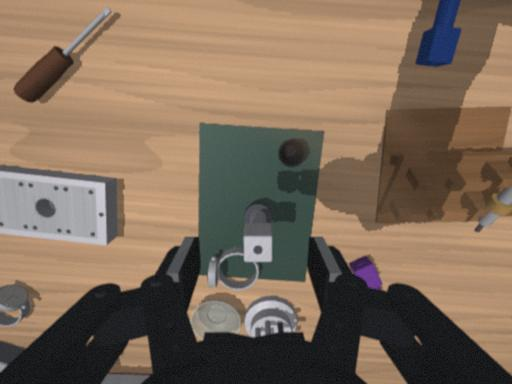

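Request:
move_arm:
  steps:
    - [0.6,-1.2,0,0.025,0.003,0,0.06]
    - [0.5,-1.2,0,0.025,0.003,0,0.06]
    - [0,0,0,0,0,0,0.06]
    - [0,0,0,0,0,0,0.06]

```text
clock: 13.45
eef_pos: [532.7, 43.9, 220.3]
tool_rot: [3.14, 0.004, -3.068]
force: [-0.3, -0.3, -0.5]
width: 59.8
gripper_force: 0.0
```

```bash
python3 wl.py; python3 - <<'E'
from h import *
# hole in rail from wrist picture, if in view
c=eyes.calibration('wrist'); im=cv2.imread('pics/wl.png'); d=np.load('wl.npy')
v,u=np.mgrid[:384,:512]; P=np.stack([(u-c['cx'])/c['fx']*d,(v-c['cy'])/c['fy']*d,d],-1)@rot(c['attitude']).T+c['position']
m=(abs(P[...,0]-537)<60)&(abs(P[...,1]+230)<100)&(abs(P[...,2]-30)<5)
print(m.sum(),cv2.minAreaRect(P[m][:,:2].astype(np.float32)) if m.any() else 0,np.median(P[m][:,2]))
E
```

```text
13.45 [532.7  43.9 220.3] [ 3.1  0.  -3.1] [-0.   0.5 -0.2  1.9  0.1  0.8  1.4]
[[-0.997, -0.074, 0.004], [-0.074, 0.997, 0.002], [-0.004, 0.002, -1.0]]
post_foot 0.78 [520.9  44.9   3.3] [253.7 155.7]
post_foot 0.64 [689.7 255.7  19.6] [390.1 283.3]
post_head 0.86 [524.4  47.8 106.9] [256.7 179.9]
post_head 0.69 [608.9 199.3  12.1] [360.4 227.9]
964 [523.6  44.1 121.7] ((525.0706787109375, 44.0932731628418), (28.904739379882812, 27.928892135620117), 5.735033988952637)
6211 ((535.69873046875, -209.20718383789062), (115.21212768554688, 86.4659194946289), 87.81116485595703) 30.41629182175342
```

Request:
move_arm:
  steps:
    - [0,0,0,-0.008,0,-0.025,0.06]
    - [0,0,0,0,0,-0.035,0.06]
    - [0,0,0,0,0,-0.035,0.06]
    - [0,0,0,0,0,-0.025,0.06]
    - [0,0,0,0,0,-0.014,0.06]

```text
clock: 14.1
eef_pos: [522.0, 43.6, 84.9]
tool_rot: [3.14, 0.001, -3.067]
force: [0.2, 0.2, 0.5]
width: 60.0
gripper_force: 0.0
```

Request:
move_arm:
  steps:
    - [0,0,0,0,0,0,0.06]
    - [0,0,0,0,0,0,0.06]

```text
clock: 14.3
eef_pos: [523.6, 43.9, 87.2]
tool_rot: [3.14, 0.005, -3.067]
force: [0.6, -0.3, 0.4]
width: 60.1
gripper_force: 0.0
```

Request:
move_arm:
  steps:
    - [0,0,0,0,0,0,0.02]
    - [0,0,0,0,0,0,0.015]
    - [0,0,0,0,0,0,0.015]
    - [0,0,0,0,0,0,0.015]
    - [0,0,0,0,0,0,0.015]

```text
clock: 14.8
eef_pos: [524.4, 43.6, 88.1]
tool_rot: [3.14, 0.007, -3.068]
force: [-0.6, -0.5, 6.2]
width: 27.5
gripper_force: 59.2
```

Request:
move_arm:
  steps:
    - [0,0,0,0,0,0.01,0.015]
    - [0,0,0,0,0,0.03,0.015]
    - [0,0,0,0,0,0.03,0.015]
    - [0,0,0,0.001,-0.025,0.01,0.015]
    - [0,0,0,0.002,-0.03,0,0.015]

```text
clock: 15.3
eef_pos: [527.7, -10.0, 169.4]
tool_rot: [3.139, 0.009, -3.064]
force: [0.4, -0.8, -3.0]
width: 27.2
gripper_force: 59.7
```

Request:
move_arm:
  steps:
    - [0,0,0,0.002,-0.03,0,0.015]
    - [0,0,0,0.002,-0.03,0,0.015]
    - [0,0,0,0.002,-0.03,0,0.015]
    - [0,0,0,0.002,-0.03,0,0.015]
    - [0,0,0,0,0,0,0.015]

```text
clock: 15.8
eef_pos: [533.8, -137.4, 167.1]
tool_rot: [-3.139, 0.004, -3.075]
force: [-1.3, -0.7, -3.0]
width: 27.3
gripper_force: 60.2
```

```bash
cat > rl.py <<'E'
from h import *
s=telemetry.read_state(); print(s['clock'],s['eef_pos'],s['tool_rot'].round(3),s['qpos'].round(2),s['force'])
for cam in ['wrist','top']:
    c=eyes.calibration(cam); im,d=eyes.get_image(cam); cv2.imwrite(f'pics/{cam}_{s["clock"]:.1f}.png',im)
    for n in ['post_foot','post_head','rail_top']:
        for f,q in find(cam,n,c): print(cam,n,f,q,np.array(proj(c,q)))
    v,u=np.mgrid[:384,:512]; P=np.stack([(u-c['cx'])/c['fx']*d,(v-c['cy'])/c['fy']*d,d],-1)@rot(c['attitude']).T+c['position']
    m=(abs(P[...,0]-537)<70)&(abs(P[...,1]+230)<110)&(abs(P[...,2]-30)<6)
    print(m.sum(),cv2.minAreaRect(P[m][:,:2].astype(np.float32)) if m.any() else 0,np.median(P[m][:,2]))
    # dark circular mouth: pixel blob low in depth or dark, mouth plane z=30
    h=(abs(P[...,0]-537)<35)&(abs(P[...,1]+230)<65)&(P[...,2]<20)&(d>0)
    if h.any():
        t=np.argwhere(h); 
        ray=[(lambda a:a)(unproj(c,b,a,1.)-c['position']) for a,b in t]; ray=np.array(ray); o=np.array(c['position']); Q=o+ray*((30-o[2])/ray[:,2])[:,None]
        print('mouth px',len(t),'at z30 mean',Q.mean(0),'min',Q.min(0),'max',Q.max(0))
E
python3 rl.py
```

```text
15.8 [ 533.8 -137.4  167.1] [-3.1  0.  -3.1] [ 0.3  0.6 -0.2  1.9  0.1  0.7  1.7] [-1.3 -0.7 -3. ]
wrist post_foot 0.77 [ 529.2 -136.7   84.6] [253.5 193.5]
11606 ((536.3592529296875, -230.68084716796875), (156.50912475585938, 86.72632598876953), 87.74773406982422) 30.07546526883783
mouth px 359 at z30 mean [ 534.4 -228.3   30. ] min [ 521.6 -242.2   30. ] max [ 550.7 -215.9   30. ]
top post_foot 0.88 [495.1 443.7  17.3] [138.4 190.3]
top post_foot 0.71 [210.4 231.6  17. ] [204.6 276.6]
top post_foot 0.69 [690.3 264.7  15. ] [192.5 130.5]
top post_head 0.86 [394.7 453.5  17.2] [135.5 221.1]
top post_head 0.74 [311.1 231.7  10.3] [204.3 245.2]
top post_head 0.59 [238.2 381.6  17.8] [157.9 269.1]
top rail_top 0.43 [701.7  -5.8   0.1] [273.6 126.6]
178 ((515.0303344726562, -181.8800048828125), (61.960357666015625, 36.3742790222168), 88.03485107421875) 28.839225026796157
mouth px 1 at z30 mean [ 504.2 -166.6   30. ] min [ 504.2 -166.6   30. ] max [ 504.2 -166.6   30. ]
```

Request:
move_arm:
  steps:
    - [0,0,0,0.002,-0.03,0,0.015]
    - [0,0,0,0.002,-0.03,0,0.015]
    - [0,0,0,0,0,-0.02,0.015]
    - [0,0,0,0,0,-0.015,0.015]
    - [0,0,0,0,0,0,0.015]

```text
clock: 16.7
eef_pos: [536.9, -190.4, 130.0]
tool_rot: [3.138, 0.001, -3.067]
force: [-0.6, 0.5, -2.6]
width: 27.1
gripper_force: 60.6
```

Request:
move_arm:
  steps:
    - [0,0,0,0,0,-0.005,0.015]
    - [0,0,0,0,0,0,0.015]

```text
clock: 16.9
eef_pos: [538.9, -190.8, 127.1]
tool_rot: [3.14, 0.005, -3.067]
force: [-0.2, -0.1, -3.8]
width: 27.3
gripper_force: 60.7
```

```bash
python3 v.py; python3 - <<'E'
import cv2,glob,os
f=max(glob.glob('pics/scene_*.png'),key=os.path.getmtime); im=cv2.imread(f)[170:310,70:240]; cv2.imwrite('pics/s4.png',cv2.resize(im,None,fx=4,fy=4,interpolation=2))
E
```

```text
16.9 [ 538.9 -190.8  127.1] [ 0.4  0.7 -0.2  1.8  0.2  0.7  1.8] [-0.2 -0.1 -3.8]
[[-0.997, -0.075, 0.005], [-0.075, 0.997, 0.002], [-0.005, 0.001, -1.0]]
scene post_foot 0.6 [ 541.7 -190.3   44.8] [160.5 250.8]
scene post_center 0.65 [ 540.5 -187.6   98.8] [157.5 238.5]
scene post_head 0.94 [ 540.8 -189.7  149.3] [152.5 227.2]
top post_foot 0.37 [ 534.  -192.2   43.2] [333.3 173.3]
top post_foot 0.34 [ 537.9 -192.8  101.5] [337.4 169.6]
top post_center 0.52 [ 538.8 -193.    98.9] [337.2 169.4]
top post_head 0.59 [ 539.2 -190.   143.4] [339.4 167.3]
```

View pics/s4.png

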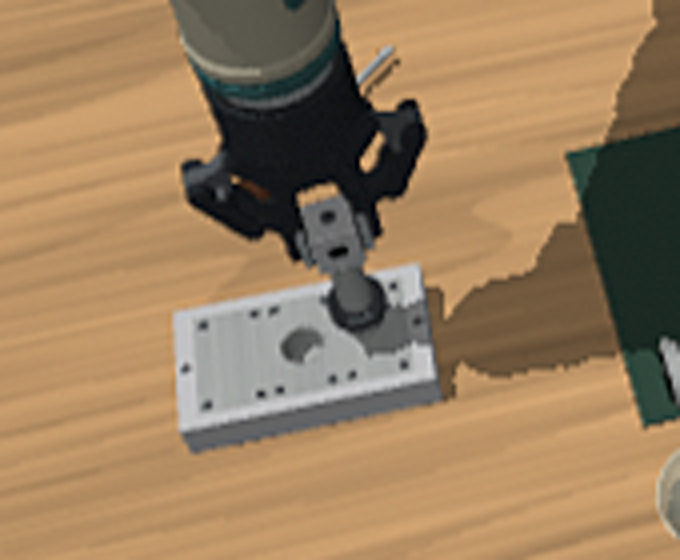

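Request:
move_arm:
  steps:
    - [0,0,0,-0.001,0,-0.004,0.015]
    - [0,0,0,0,0,-0.003,0.015]
    - [0,0,0,0,0,0,0.015]

```text
clock: 17.6
eef_pos: [537.0, -191.2, 119.2]
tool_rot: [3.14, 0.004, -3.068]
force: [-0.4, 0.2, -2.5]
width: 27.0
gripper_force: 60.7
```

Request:
move_arm:
  steps:
    - [0,0,0,0,0,-0.001,0.015]
    - [0,0,0,0,0,-0.001,0.015]
    - [0,0,0,0,0,0,0.015]

```text
clock: 17.9
eef_pos: [537.5, -191.3, 117.8]
tool_rot: [3.14, 0.005, -3.068]
force: [-0.3, -0.1, -2.5]
width: 27.1
gripper_force: 60.7
```

Request:
move_arm:
  steps:
    - [0,0,0,0,0,-0.001,0.015]
    - [0,0,0,0,0,0,0.015]

```text
clock: 18.1
eef_pos: [537.5, -191.2, 116.8]
tool_rot: [3.14, 0.005, -3.068]
force: [-0.1, -0.5, -2.8]
width: 27.4
gripper_force: 60.7
```

Request:
move_arm:
  steps:
    - [0,0,0,0,0,-0.001,0.015]
    - [0,0,0,0,0,0,0.015]

```text
clock: 18.3
eef_pos: [537.7, -191.3, 116.1]
tool_rot: [3.14, 0.005, -3.068]
force: [-0.6, -0.7, -1.0]
width: 27.2
gripper_force: 60.8
```

Request:
move_arm:
  steps:
    - [0,0,0,0,0,-0.001,0.015]
    - [0,0,0,0,0,-0.001,0.015]
    - [0,0,0,0,0,0,0.015]
    - [0,0,0,0,0,0,0.015]

```text
clock: 18.7
eef_pos: [538.0, -191.3, 116.0]
tool_rot: [3.141, 0.006, -3.068]
force: [-3.7, -0.1, 15.2]
width: 27.2
gripper_force: 63.1
```

Request:
move_arm:
  steps:
    - [0,0,0,0,-0.004,0,0.015]
    - [0,0,0,0,-0.004,0,0.015]
    - [0,0,0,0,-0.004,0,0.015]
    - [0,0,0,0,-0.004,0,0.015]
    - [0,0,0,0,0,0,0.015]

```text
clock: 19.2
eef_pos: [539.8, -203.8, 116.0]
tool_rot: [3.137, 0.009, -3.066]
force: [-1.0, 6.2, 12.8]
width: 27.0
gripper_force: 62.9
```

Request:
move_arm:
  steps:
    - [0,0,0,-0.001,-0.003,0,0.015]
    - [0,0,0,-0.001,-0.003,0,0.015]
    - [0,0,0,-0.001,-0.003,0,0.015]
    - [0,0,0,0,0,0,0.015]

```text
clock: 19.6
eef_pos: [537.8, -214.0, 116.0]
tool_rot: [3.139, 0.011, -3.066]
force: [1.2, 4.9, 9.7]
width: 27.0
gripper_force: 62.4
```

Request:
move_arm:
  steps:
    - [0,0,0,0,-0.003,0,0.015]
    - [0,0,0,0,-0.003,0,0.015]
    - [0,0,0,0,-0.002,0,0.015]
    - [0,0,0,0,0,0,0.015]

```text
clock: 20.0
eef_pos: [537.5, -221.0, 116.0]
tool_rot: [3.137, 0.01, -3.066]
force: [0.7, 6.5, 11.5]
width: 27.5
gripper_force: 62.6
```

Request:
move_arm:
  steps:
    - [0,0,0,-0.0005,-0.002,0,0.015]
    - [0,0,0,0,-0.002,-0.0005,0.015]
    - [0,0,0,0,0,0,0.015]

```text
clock: 20.3
eef_pos: [537.3, -223.7, 115.9]
tool_rot: [3.136, 0.011, -3.065]
force: [-0.5, 9.0, 13.9]
width: 27.4
gripper_force: 63.0
```

Request:
move_arm:
  steps:
    - [0,0,0,0,-0.001,-0.0005,0.015]
    - [0,0,0,0,-0.001,0,0.015]
    - [0,0,0,0,0,0,0.015]

```text
clock: 20.6
eef_pos: [537.4, -224.1, 115.8]
tool_rot: [3.134, 0.011, -3.064]
force: [-1.1, 11.4, 19.5]
width: 27.0
gripper_force: 63.7
```

Request:
move_arm:
  steps:
    - [0,0,0,0,-0.001,0,0.015]
    - [0,0,0,0,0,0,0.015]

```text
clock: 20.8
eef_pos: [537.5, -225.6, 115.7]
tool_rot: [3.135, 0.011, -3.064]
force: [-0.6, 10.3, 17.1]
width: 27.3
gripper_force: 63.4
```

Request:
move_arm:
  steps:
    - [0,0,0,0,-0.001,0,0.015]
    - [0,0,0,0,0,0,0.015]

```text
clock: 21.0
eef_pos: [537.5, -227.0, 115.6]
tool_rot: [3.135, 0.011, -3.065]
force: [-0.5, 9.5, 15.5]
width: 27.3
gripper_force: 63.2
```

Request:
move_arm:
  steps:
    - [0,0,0,-0.0005,-0.001,0,0.015]
    - [0,0,0,0,0,0,0.015]

```text
clock: 21.2
eef_pos: [534.9, -232.1, 113.8]
tool_rot: [3.14, 0.007, -3.066]
force: [0.2, -0.9, -3.6]
width: 27.3
gripper_force: 60.6
```

Request:
move_arm:
  steps:
    - [0,0,0,-0.0005,-0.001,0,0.015]
    - [0,0,0,0,0,0,0.015]

```text
clock: 21.4
eef_pos: [534.0, -233.4, 113.0]
tool_rot: [3.139, 0.006, -3.067]
force: [1.2, 4.2, 2.5]
width: 27.2
gripper_force: 61.3
```

Request:
move_arm:
  steps:
    - [0,0,0,0,-0.001,0,0.015]
    - [0,0,0,0,0,0,0.015]

```text
clock: 21.6
eef_pos: [533.9, -233.6, 113.0]
tool_rot: [3.138, 0.006, -3.067]
force: [2.0, 5.7, 2.4]
width: 27.5
gripper_force: 61.5
```

Request:
move_arm:
  steps:
    - [0,0,0,0,-0.001,0,0.015]
    - [0,0,0,0,0,0,0.015]

```text
clock: 21.8
eef_pos: [534.0, -233.8, 113.0]
tool_rot: [3.137, 0.006, -3.067]
force: [2.1, 6.7, 3.1]
width: 27.4
gripper_force: 61.6
```

Request:
move_arm:
  steps:
    - [0,0,0,0.0005,0.002,0,0.015]
    - [0,0,0,0,0,-0.002,0.015]
    - [0,0,0,0,0,0,0.015]

```text
clock: 22.1
eef_pos: [534.7, -232.7, 110.7]
tool_rot: [3.138, 0.007, -3.067]
force: [4.1, 5.5, -2.8]
width: 27.3
gripper_force: 60.8
```

Request:
move_arm:
  steps:
    - [0,0,0,0,0.0005,-0.002,0.015]
    - [0,0,0,0,0,0,0.015]

```text
clock: 22.3
eef_pos: [534.7, -232.5, 108.5]
tool_rot: [3.139, 0.007, -3.067]
force: [3.9, 5.5, -2.5]
width: 27.0
gripper_force: 61.0
```

Going in. Easing +x/+y and pressing on.

Request:
move_arm:
  steps:
    - [0,0,0,0.0005,0.0005,-0.003,0.015]
    - [0,0,0,0,0,-0.002,0.015]
    - [0,0,0,0,0,0,0.015]

```text
clock: 22.6
eef_pos: [534.8, -232.3, 103.3]
tool_rot: [3.139, 0.006, -3.067]
force: [3.8, 4.1, -3.6]
width: 27.6
gripper_force: 61.0
```

Request:
move_arm:
  steps:
    - [0,0,0,0,0,-0.003,0.015]
    - [0,0,0,0,0,-0.002,0.015]
    - [0,0,0,0,0,0,0.015]

```text
clock: 22.9
eef_pos: [534.8, -232.3, 98.3]
tool_rot: [3.139, 0.006, -3.067]
force: [2.9, 5.5, -3.1]
width: 27.5
gripper_force: 61.0
```

Request:
move_arm:
  steps:
    - [0,0,0,0,0,-0.002,0.015]
    - [0,0,0,0,0,0,0.015]

```text
clock: 23.1
eef_pos: [534.8, -232.3, 96.3]
tool_rot: [3.139, 0.006, -3.067]
force: [2.3, 4.5, -2.7]
width: 27.0
gripper_force: 61.1
```

Request:
move_arm:
  steps:
    - [0,0,0,0,0,-0.001,0.015]
    - [0,0,0,0,0,-0.001,0.015]
    - [0,0,0,0,0,0,0.015]

```text
clock: 23.4
eef_pos: [535.0, -232.3, 96.1]
tool_rot: [3.139, 0.007, -3.067]
force: [-0.1, 5.6, 10.1]
width: 27.4
gripper_force: 62.8
```

Request:
move_arm:
  steps:
    - [0,0,0,0,0,-0.001,0.015]
    - [0,0,0,0,0,0,0.015]

```text
clock: 23.6
eef_pos: [535.1, -232.4, 96.1]
tool_rot: [3.14, 0.007, -3.067]
force: [-2.1, 5.8, 18.6]
width: 27.4
gripper_force: 63.8
```

Request:
move_arm:
  steps:
    - [0,0,0,0,0,-0.001,0.015]
    - [0,0,0,0,0,0,0.015]

```text
clock: 23.8
eef_pos: [535.2, -232.3, 96.0]
tool_rot: [3.14, 0.007, -3.067]
force: [-3.5, 6.8, 24.6]
width: 27.2
gripper_force: 64.9
```

Home: 20 mm below face contact, and firm. Releasing and backing straight up.

Request:
move_arm:
  steps:
    - [0,0,0,0,0.001,0.003,0.015]
    - [0,0,0,0,0,0,0.03]
    - [0,0,0,0,0,0,0.045]
    - [0,0,0,0,0,0,0.06]
    - [0,0,0,0,0,0,0.06]

```text
clock: 24.3
eef_pos: [533.5, -233.0, 95.4]
tool_rot: [3.141, 0.004, -3.068]
force: [0.3, -0.8, -0.7]
width: 60.0
gripper_force: 0.0
```

Request:
move_arm:
  steps:
    - [0,0,0,0,0,0.01,0.06]
    - [0,0,0,0,0,0.03,0.06]
    - [0,0,0,0,0,0.04,0.06]
    - [0,0,0,0,0,0.03,0.06]
    - [0,0,0,0,0,0,0.06]

```text
clock: 24.8
eef_pos: [537.0, -233.4, 211.1]
tool_rot: [-3.139, 0.013, -3.068]
force: [-0.0, -0.4, -0.6]
width: 59.8
gripper_force: 0.0
```

```bash
python3 v.py; python3 - <<'E'
from h import *
c=eyes.calibration('wrist'); im,d=eyes.get_image('wrist')
v,u=np.mgrid[:384,:512]; P=np.stack([(u-c['cx'])/c['fx']*d,(v-c['cy'])/c['fy']*d,d],-1)@rot(c['attitude']).T+c['position']
m=(abs(P[...,0]-536)<30)&(abs(P[...,1]+232)<30)&(abs(P[...,2]-130)<12); Q=P[m]
k=np.linalg.lstsq(np.c_[Q[:,:2]-Q[:,:2].mean(0),np.ones(len(Q))],Q[:,2],rcond=None)[0]
print(len(Q),Q.mean(0),'top slope',k.round(3))
import glob,os
f=max(glob.glob('pics/scene_*.png'),key=os.path.getmtime); im=cv2.imread(f)[170:310,70:240]; cv2.imwrite('pics/s5.png',cv2.resize(im,None,fx=4,fy=4,interpolation=2))
E
```

```text
24.8 [ 537.  -233.4  211.1] [ 0.5  0.6 -0.2  1.7  0.1  0.8  1.9] [-0.  -0.4 -0.6]
[[-0.997, -0.074, 0.014], [-0.074, 0.997, -0.002], [-0.013, -0.003, -1.0]]
scene post_foot 0.73 [ 535.3 -232.2   12.1] [146.  259.1]
scene post_center 0.96 [ 530.3 -228.2   69.8] [142.5 245.3]
scene post_center 0.69 [ 537.4 -232.1   29.2] [144.7 256.4]
scene post_head 0.74 [ 537.7 -231.8  113.9] [137.4 238.5]
top post_foot 0.47 [ 531.4 -230.4    8.4] [342.7 175.1]
top post_center 0.58 [ 535.2 -234.    70.5] [348.2 171.5]
top post_head 0.56 [ 535.2 -229.5  112.3] [350.1 169.8]
1144 [ 533.8 -230.9  129.4] top slope [  0.1   0.  129.4]
```

View pics/s5.png

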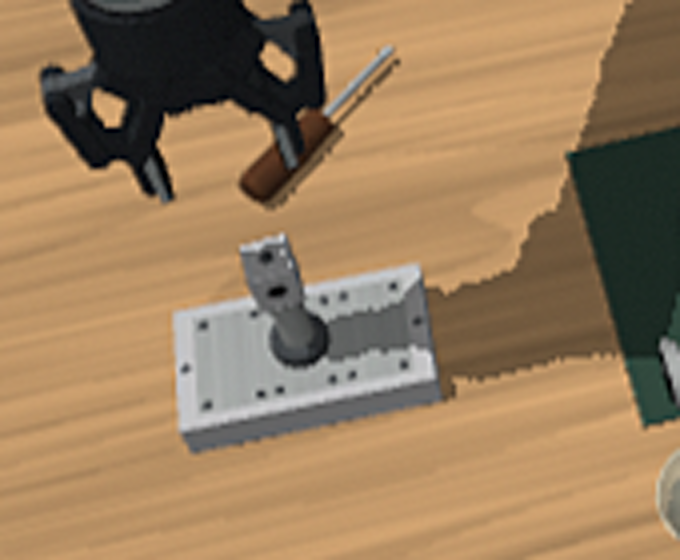

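The post is seated in the socket: its top is at about 130 mm, as expected when fully home, and the collar is on the face at crop (300,340). The gripper is clear, so I'm handing in.

```bash
python3 -c "
from cell import ctrl; print(ctrl.finish_job())"
```

```text
the job is handed in; nothing more can be done
None
```

I stood the post on the mat, let it go and gripped it again from above, then slid it along the rail into the socket and pressed it home (20 mm below face contact); it was standing in the rail, released and clear of the gripper, when I handed the job in at about 25 s. The hand-in returned no verdict.

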